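Unlock and set the eyelet die turret

TASK

Unlock the die turret and set it: take the quarter-turn puller from its rack, put its foot through the slot of the lock plug, turn it a quarter turn and draw the plug straight out, then set the plug down (do not drop it) in the tray and let go, leaving the puller in it if you like. Then turn the turret (its hub has a grip bar) until its nose points straight at the tip of the set pointer, and let go. Do not shift the set pointer or the other things on the bench.

Things in the scene. Friction and masses are not known exactly. Their poses are not given: they have to be found in the camera images.
- stand: Fixed round grey setting stand, 236 mm across, top face 14 mm above the table. Origin: centre of its underside, on the turret's upright axis; x points the way the locked turret's nose points. A socket ring for the lock plug, 13 mm high, stands on it 54 mm from the axis on the -x side, under the turret's ring.
- turret (a joint): Turn of the aluminium die turret on its upright axis, rad; 0 locked, grows anticlockwise from above; friction 0.08 N m, stays where left. Spokes: a pointed nose (the reference mark), opposite it a ring with the lock plug, at the sides two round die seats with studs. Top 50 mm above the table, hub and studs at most 53. Turns only a few degrees until the plug is out.
- turret_grip (a point): Point on the turret's axis, 73 mm above the table, inside the steel grip bar on the hub. The bar is 46 mm long (along the nose direction, this frame's x), 14 mm thick (along y), and stands from 52 to 87 mm above the table; grip it across its thickness.
- nose_tip (a point): Tip of the turret's nose, 79 mm from the axis, 43 mm above the table. Its x axis points outwards from the axis along the nose, z up.
- pointer_tip (a point): Inward tip of the dark steel set pointer, 87 mm from the turret's axis, 43 mm above the table; x points outwards. Its upright block is 106 to 118 mm from the axis, up to 52 mm high. It stands 0.5 to 1.3 rad anticlockwise (from above) of the locked nose; clamped stiff, not to be shifted. The nose is set when its tip faces this tip.
- plug: Blind lock plug, loose steel, 40 mm across, 36 mm high, about 0.25 kg. Origin: centre of its underside, z up. Starts upright in the turret's ring, underside 14 mm and top 50 mm above the table, flush with the ring and 1.5 mm clear of it, so fingers cannot hold it. It comes straight up; its underside must rise past 50 mm to be clear.
- puller: Quarter-turn puller, loose, about 0.12 kg, 108 mm high, hanging upright in its rack, origin 8 mm above the table. Origin: centre of its foot's underside, z up. Foot: cross bar 26 mm along x, 9 mm wide, 7 mm high; then an 8 mm shaft and a 34 mm round collar (68 to 74 mm up). The foot passes the plug's slot and, turned 90 degrees, hooks under its roof.
- rack: Fixed steel rack of the puller, 80 x 70 mm, 76 mm high on a 96 x 86 mm wooden foot; slot 31 x 13 mm in its top, long along x, through which the foot comes straight up (lift the puller 75 mm to clear it). Origin: centre of the underside.
- plug_top (a point): Centre of the plug's top, 36 mm above its origin. Here a slot, 34 mm long along the plug's x and 14 mm wide along y, goes through the 5 mm thick roof into a round cavity 34 mm across and 14 mm deep (17 to 31 mm above the plug's origin).
- puller_handle (a point): Middle of the puller's dark wooden handle bar, 96 mm above the puller's origin. The bar is parallel to the foot, 44 mm long along x, 14 mm thick along y, and reaches from 74 to 108 mm above the origin.
- tray: Fixed grey open tray, 160 mm (x) by 150 mm (y), 28 mm high, walls 4 mm, inner floor about 4 mm above the table. Origin: centre of its underside. The rack and the tray stand one to the left, one to the right of the turret; either may be on either side.
- glue_pot: Bystander: white plastic glue pot with a white lid, 84 mm across, 85 mm high. Origin at its underside or middle. Leave it where it is.
- applicator: Bystander: blue cone-shaped glue applicator, 72 mm across, 135 mm high. Origin at its underside or middle. Leave it where it is.
- setter: Bystander: small brass hand setter, 40 mm across, 70 mm high. Origin at its underside or middle. Leave it where it is.
- thread_cone: Bystander: black thread cone, 64 mm across, 118 mm high. Origin at its underside or middle. Leave it where it is.
- hammer: Bystander: hammer lying flat. Origin at its underside or middle. Leave it where it is.
- screwdriver: Bystander: screwdriver lying flat. Origin at its underside or middle. Leave it where it is.
- eyelet_jar: Bystander: small glass jar with a steel lid, 56 mm across, 60 mm high. Origin at its underside or middle. Leave it where it is.
Mind the look-alikes: they are no part of the job. Of the things that look like the puller, the largest one is meant.

How it is judged:
By the outcome, as a careful person would: the job done as asked, in the order asked, and still so for the second after the job is handed in, with the robot touching nothing.
It also fails if it takes over 54 s, if anything falls off the work surface, if the arm or the gripper's body presses on something with over 40 N, if the wrist force passes 120 N, or if a joint passes its speed limit or range.

ROBOT

A 6-joint arm with a two-finger parallel gripper is mounted at the origin on the work surface. World frame = base frame: x ahead of the robot, y to its left, z up, the work surface at z = 0. Lengths are in mm, angles in rad, forces in N, time in s.
With the tool pointing down it reaches from about 300 to 850 mm from the base axis. Payload 5.4 kg.
Tool frame: the origin (TCP) lies at the very end of the fingers, on their centre line; the grasp point (between the pads) lies 19 mm behind it (bot.grip_depth is the distance from the TCP to the grasp point, in mm); y points along the fingers, z is the direction in which the jaws open and shut, and the axes are right-handed (so a half turn about y gives the same grasp; the last joint's range is limited). The gripper opens to 85 mm and grips with 20 to 120 N. Pads are 22 mm wide; open, the fingers measure 114 mm over their backs; the gripper's body (76 mm by 85 mm) begins 54 mm behind the grasp point. The pads swing forward as they close: fully open they stand 13 mm farther back than shut.
Start: joints at [-1.336, 0.158, 1.597, -0, 1.386, -0.21], TCP at [247.385, -519.044, 231.299] pointing down, gripper open.
Joint ranges: [-2.91, 2.91], [-0.94, 2.29], [0.18, 2.7], [-1.29, 4.43], [0.17, 2.64], [-3, 3]. Speed limits (rad/s): [2.57, 2.57, 3.14, 3.14, 3.14, 3.14].

INTERFACE

Orientations are given as a rotation vector (axis times angle).
In Python, from bench import bot, ungrasp, close_gripper, solve_ik, camera, ticket, trace, place_of, telemetry gives the robot as it stands. The module is installed in compiled form; this text tells all that it offers. Calls block until the motion is done:
- bot.move_to(position, orientation): joint-space move of the TCP to a pose.
- bot.move_straight(position, frame=None, velocity=150, until_force=None): straight line of the TCP; frame=None keeps the orientation; velocity is the mean speed in mm/s. With until_force (N) it stops when the force on the tool has changed by that much, and returns True; else False.
- bot.goto_joints(angles): joint-space move.
- ungrasp() and close_gripper(f_grip=None): open the fingers fully, or close them until they stop; f_grip is the grip in N (None keeps the last).
- bot.sleep(seconds).
- solve_ik(position, orientation): joint angles nearest the present ones, or None.
- camera(name): name is "scene" or "top" or "wrist"; returns a dict with "image" (480x640x3 uint8, red, green, blue), "intrinsics" (3x3 intrinsics, pixels), "dist_coeffs" ([k1, k2, p1, p2, k3] as OpenCV has them; the pictures are not rectified), "R" (3x3) and "t" (3): a world point X has camera coordinates R X + t. Camera axes: x right, y down, z forward; pixel columns grow to the right and rows downward; lengths in mm; the calibration is good to about 2 mm. A picture is of the moment at which its call begins. There is no depth.
A pose or a line that the arm cannot do raises bot.MotionError and nothing moves.
- ticket.close_job(): hands the job in, once; it reports no verdict.
Trained networks look in a picture, given as the dict that the camera call returned (one of the last four; its "shot" number tells which), for a name from the list of things; names that differ only in an ending like _2 or _b are one class to them, and where a whole thing is asked for, a point or a joint stands for the part that bears it (a point fixed in the world has none). Each returns a list of dicts, best first, with "score" (0 to 1); they miss things now and then, are a little off and sometimes report something else, mostly with a low value. They report only what shows in the picture. A call takes as long as a camera call. They do not tell look-alikes from the thing itself.
- trace(picture, label): "region" (480x640 bool, what is visible of it) and "uv" ([column, row] in pixels, amid what is visible of it).
- place_of(picture, label): "uv" ([column, row] in pixels: a listed point, or the origin of a listed thing).
Readings, each from a call of its own:
- telemetry.get_t(): time.
- telemetry.get_joints(): joint angles.
- telemetry.get_joint_velocities(): joint speeds.
- telemetry.get_joint_torque(): joint torques, N m.
- telemetry.get_position(): TCP position.
- telemetry.get_eef_rot(): TCP orientation.
- telemetry.get_ft_force(): force on the tool from outside, world axes, zero at the start.
- telemetry.get_wrist_torque(): the same for the moment, N m.
- telemetry.get_opening(): finger opening in mm.
Only numpy, scipy, OpenCV 4.12 (cv2) and the standard library are available. Lean on these libraries where they do the work, as an engineer would, in place of code of your own. Each camera call takes 0.05 s, during which the arm holds its last target. There are 200 camera calls.

## Working session

There is one attempt and no reset: what is moved stays moved. The work goes in short steps, each a Python script; the robot and the scene stay as the last script left them, time stands still between calls to the robot, and variables do not carry over. Pictures are saved under pics/ and viewed, about 8 in all and at most 12, crops included, and the job is handed in when it is done.

```bash
mkdir -p pics; cat > h.py <<'E'
import numpy as np, cv2
from bench import bot, ungrasp, close_gripper, solve_ik, camera, ticket, trace, place_of, telemetry
from scipy.spatial.transform import Rotation as Ro
def save(p,n): cv2.imwrite('pics/'+n+'.png',p['image'][:,:,::-1])
def ray(p,uv):
    u=cv2.undistortPoints(np.array([[uv]],float),p['intrinsics'],p['dist_coeffs'])[0,0]
    R=np.array(p['R']);t=np.array(p['t']).ravel()
    return -R.T@t, R.T@np.array([u[0],u[1],1])
def atz(p,uv,z):
    c,d=ray(p,uv); return c+d*(z-c[2])/d[2]
def proj(p,X):
    return cv2.projectPoints(np.array(X,float).reshape(-1,3),cv2.Rodrigues(np.array(p['R'],float))[0],np.array(p['t'],float),p['intrinsics'],p['dist_coeffs'])[0].reshape(-1,2)
def down(a):
    # tool y down, jaw axis z at angle a in the plane
    z=np.array([np.cos(a),np.sin(a),0]);y=np.array([0,0,-1.]);x=np.cross(y,z)
    return Ro.from_matrix(np.c_[x,y,z]).as_rotvec()
E
python3 - <<'E'
from h import *
print(Ro.from_rotvec(telemetry.get_eef_rot()).as_matrix().round(2))
for n in ('top','scene'):
    p=camera(n); save(p,n+'0'); print(n,ray(p,(320,240)))
    for l,z in [('stand',0),('turret_grip',73),('nose_tip',43),('pointer_tip',43),('plug_top',50),('puller_handle',104),('puller',8),('rack',0),('tray',0)]:
        for r in place_of(p,l)[:3]: print(l,round(r['score'],2),np.round(r['uv']),atz(p,r['uv'],z).round(1))
E
```

```text
[[-0.9  -0.    0.43]
 [-0.43  0.   -0.9 ]
 [-0.   -1.   -0.  ]]
top (array([ 398.12744359,  -46.33759982, 1149.42105405]), array([ 0.17815024, -0.00355392, -0.98405114]))
stand 0.91 [294. 244.] [596.9   4.8   0. ]
stand 0.65 [294. 240.] [606.1   4.8   0. ]
turret_grip 0.65 [291. 239.] [593.6   7.   73. ]
nose_tip 0.87 [315. 211.] [658.3 -38.7  43. ]
nose_tip 0.21 [278. 269.] [538.2  33.9  43. ]
pointer_tip 0.56 [265. 214.] [650.6  62.9  43. ]
plug_top 0.67 [281. 268.] [538.5  26.6  50. ]
puller_handle 0.8 [454. 250.] [ 573.1 -305.3  104. ]
puller_handle 0.72 [489. 312.] [ 455.3 -368.5  104. ]
puller_handle 0.64 [509. 268.] [ 540.4 -408.4  104. ]
puller 0.77 [482. 311.] [ 463.7 -383.1    8. ]
puller 0.71 [496. 270.] [ 548.3 -414.3    8. ]
puller 0.7 [443. 257.] [ 573.  -306.3    8. ]
rack 0.76 [441. 255.] [ 578.1 -304.5    0. ]
rack 0.7 [218. 346.] [382.9 153.9   0. ]
tray 0.69 [157. 248.] [582.2 290.    0. ]
tray 0.26 [315. 210.] [670.3 -38.6   0. ]
scene (array([1229.50514936, -515.08341005,  692.9403768 ]), array([-0.65176935,  0.4603412 , -0.60286056]))
stand 0.63 [342. 267.] [ 5.896e+02 -3.000e-01  0.000e+00]
stand 0.18 [390. 320.] [770.7 -17.8   0. ]
turret_grip 0.63 [342. 240.] [585.3  -2.9  73. ]
nose_tip 0.61 [351. 274.] [658.6 -31.8  43. ]
pointer_tip 0.72 [382. 255.] [644.8  62.9  43. ]
plug_top 0.46 [336. 232.] [531.3  22.4  50. ]
puller_handle 0.84 [150. 270.] [ 493.4 -383.5  104. ]
puller_handle 0.63 [206. 279.] [ 576.8 -306.7  104. ]
puller_handle 0.51 [147. 311.] [ 595.  -423.7  104. ]
puller 0.74 [152. 337.] [ 564.  -422.4    8. ]
puller 0.58 [156. 298.] [ 466.7 -380.9    8. ]
rack 0.81 [214. 319.] [ 578.2 -306.     0. ]
tray 0.88 [437. 223.] [585.5 299.1   0. ]
```

View pics/top0.png

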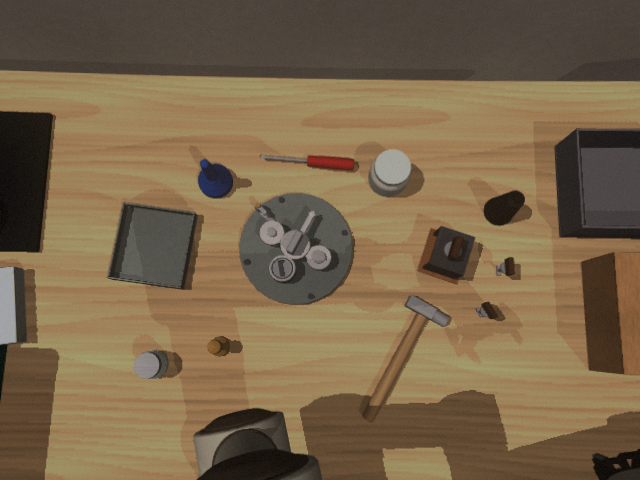

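View pics/scene0.png

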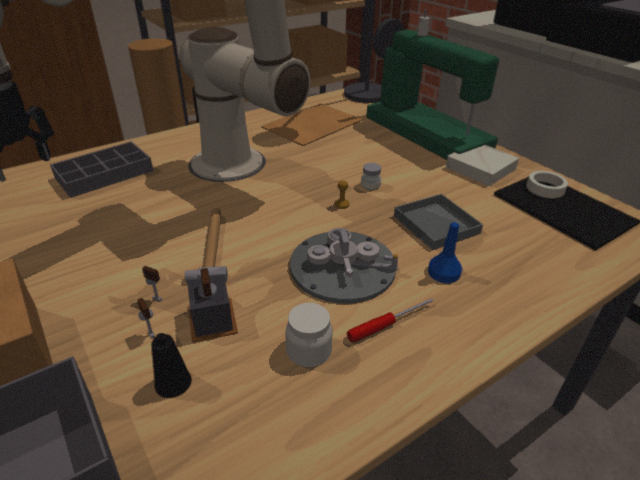

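The top view shows three puller-like things. The one standing in the rack at (455,246) is the largest. The other two, at (507,268) and (487,311), are small and stand on the table. The rack one fits the description, and I'll confirm it from close by. The tray is on the left at (155,246), the turret is at (295,245), and the pointer is at about (263,212).

```bash
python3 - <<'E'
from h import *
bot.move_to([577,-306,300],down(-1.12))
p=camera('wrist'); save(p,'w1'); print(ray(p,(320,240)))
for l,z in [('puller_handle',104),('rack',0),('puller',8)]:
    for r in place_of(p,l)[:3]: print(l,round(r['score'],2),np.round(r['uv']),atz(p,r['uv'],z).round(1))
bot.move_to([590,10,300],down(-1.12))
q=camera('wrist'); save(q,'w2'); print(ray(q,(320,240)))
for l,z in [('stand',0),('turret_grip',73),('nose_tip',43),('pointer_tip',43),('plug_top',50),('plug',14)]:
    for r in place_of(q,l)[:3]: print(l,round(r['score'],2),np.round(r['uv']),atz(q,r['uv'],z).round(1))
cv2.imwrite('pics/w12.png',np.vstack([cv2.resize(x['image'][:,:,::-1],(400,300)) for x in (p,q)]))
print(telemetry.get_t())
E
```

```text
(array([ 636.98104767, -278.0665622 ,  443.32342251]), array([-0.21107052, -0.13066823, -0.96931905]))
puller_handle 0.81 [315. 222.] [ 576.6 -312.4  104. ]
puller_handle 0.73 [396. 287.] [ 553.2 -409.1  104. ]
puller_handle 0.56 [321. 340.] [ 470.9 -370.3  104. ]
rack 0.56 [309. 207.] [ 570.2 -308.5    0. ]
puller 0.93 [315. 203.] [ 578.6 -311.9    8. ]
puller 0.71 [322. 308.] [ 465.5 -377.7    8. ]
puller 0.69 [381. 268.] [ 542.2 -418.3    8. ]
(array([650.8721847 ,  37.85914786, 443.70423933]), array([-0.21016859, -0.13124963, -0.96943647]))
stand 0.66 [316. 206.] [5.9e+02 3.0e-01 0.0e+00]
turret_grip 0.91 [315. 221.] [586.2   0.7  73. ]
nose_tip 0.69 [378. 168.] [659.4 -37.1  43. ]
pointer_tip 0.81 [288. 132.] [651.5  62.3  43. ]
plug_top 0.82 [274. 248.] [535.4  25.5  50. ]
plug_top 0.5 [524. 321.] [ 582.  -270.7   50. ]
plug 0.71 [316. 207.] [590.9   0.7  14. ]
plug 0.7 [274. 240.] [534.6  27.8  14. ]
4.2333
```

View pics/w1.png

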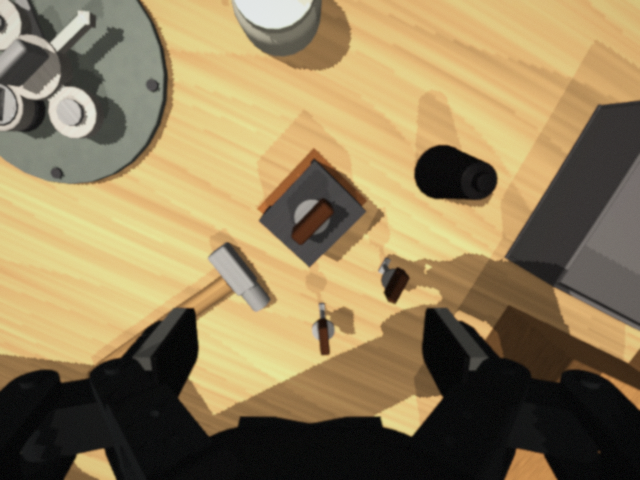

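View pics/w2.png

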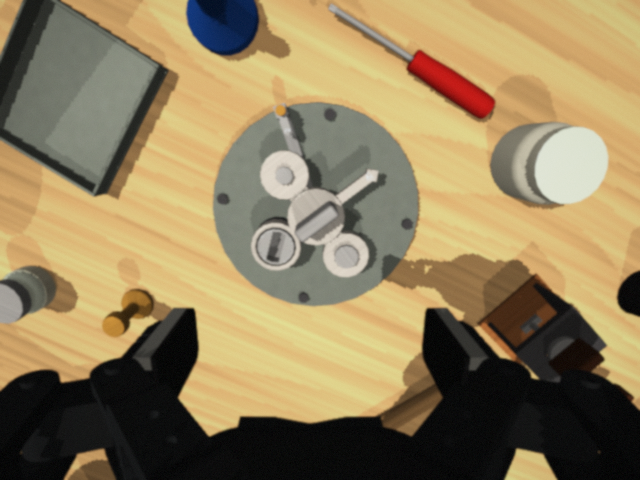

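w1 shows the rack puller at (313,220). It has a collar and is clearly larger than the two at (395,283) and (322,335). w2 shows the turret hub at (316,215), the nose at (376,175), the plug at (275,246) and the pointer at (289,135). I'll now take close looks to get the slot and handle directions.

```bash
cat >> h.py <<'E'
def look(p,ls):
    for l,z in ls:
        for r in place_of(p,l)[:2]: print(l,round(r['score'],2),np.round(r['uv'],1),atz(p,r['uv'],z).round(1))
def axis(p,l,z,near=None):
    for r in trace(p,l)[:3]:
        c=cv2.findContours(r['region'].astype(np.uint8),cv2.RETR_EXTERNAL,cv2.CHAIN_APPROX_NONE)[0]
        c=max(c,key=cv2.contourArea)[:,0]
        w=np.array([atz(p,u,z)[:2] for u in c],np.float32)
        (x,y),(a,b),ang=cv2.minAreaRect(w)
        if b>a: ang+=90
        print('tr',l,round(r['score'],2),r['uv'],'c',round(x,1),round(y,1),'size',round(a,1),round(b,1),'long ang',round(np.radians(ang),3))
E
python3 - <<'E'
from h import *
bot.move_to([530,28,190],down(-1.12))
q=camera('wrist'); save(q,'w3')
look(q,[('turret_grip',73),('nose_tip',43),('pointer_tip',43),('plug_top',50)]); axis(q,'plug',50)
bot.move_to([572,-310,230],down(-1.12))
p=camera('wrist'); save(p,'w4')
look(p,[('puller_handle',104)]); axis(p,'puller_handle',112); axis(p,'rack',76)
def crop(p,X,s):
    u,v=proj(p,X)[0].astype(int); u=max(u,s);v=max(v,s); return cv2.resize(p['image'][v-s:v+s,u-s:u+s,::-1],(400,400),interpolation=cv2.INTER_CUBIC),(u-s,v-s)
a,oa=crop(q,[536,26,50],60); b,ob=crop(p,[576,-311,104],90); print(oa,ob)
cv2.imwrite('pics/c1.png',np.hstack([a,b])); print(telemetry.get_t())
import pickle; pickle.dump((q,p),open('qp.pkl','wb'))
E
```

```text
turret_grip 0.64 [381.4 189. ] [586.1  -0.7  73. ]
nose_tip 0.89 [466.  117.9] [659.2 -38.7  43. ]
pointer_tip 0.72 [339.3  65.8] [649.4  61.3  43. ]
pointer_tip 0.64 [380.1 189. ] [585.   -6.4  43. ]
plug_top 0.87 [316.6 228.9] [537.   24.4  50. ]
tr plug 0.95 [314.0, 226.0] c 538.9 24.9 size 40.7 38.5 long ang 0.451
puller_handle 0.76 [322.4 376.8] [ 472.1 -368.7  104. ]
puller_handle 0.62 [414.  311.1] [ 555.5 -406.5  104. ]
tr puller_handle 0.87 [309.9, 228.1] c 578.4 -304.3 size 30.7 46.5 long ang 2.688
tr puller_handle 0.87 [321.3, 362.2] c 491.1 -362.1 size 56.9 20.5 long ang 0.283
tr puller_handle 0.57 [407.5, 302.8] c 560.0 -393.7 size 40.3 30.9 long ang 1.35
tr rack 0.74 [311.6, 208.1] c 580.2 -306.1 size 80.1 89.3 long ang 2.81
(np.int64(254), np.int64(169)) (np.int64(225), np.int64(145))
6.6
```

View pics/c1.png

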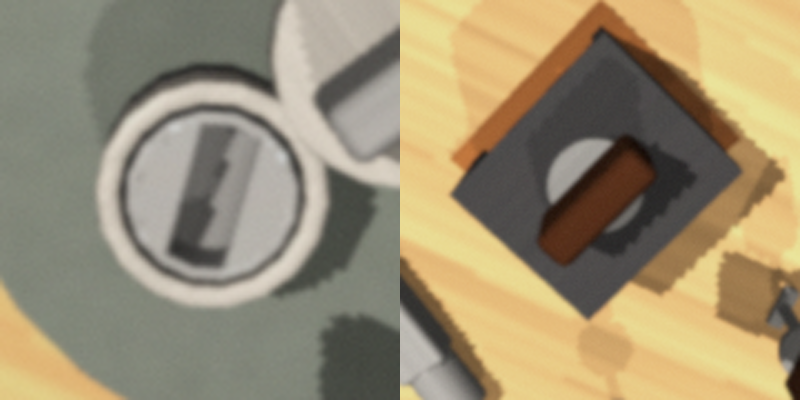

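The crop shows the plug in its ring, with the slot running from about (230,127) to (196,262) in the crop. It also shows the large puller handle in the rack, with its top face running from about (240,150) to (163,250). This is the puller meant.

```bash
python3 - <<'E'
from h import *
import pickle; q,p=pickle.load(open('qp.pkl','rb'))
f=lambda im,o,s,u,z: atz(im,(o[0]+u[0]*s,o[1]+u[1]*s),z)
a=f(q,(254,169),.3,(230,127),50);b=f(q,(254,169),.3,(196,262),50);c=f(q,(254,169),.3,(213,195),50)
print('slot',a.round(1),b.round(1),'ctr',c.round(1),np.arctan2(*(a-b)[1::-1]),np.linalg.norm(a-b))
a=f(p,(225,145),.45,(242,150),116);b=f(p,(225,145),.45,(152,255),116)
print('handle',a.round(1),b.round(1),((a+b)/2).round(1),np.arctan2(*(a-b)[1::-1]),np.linalg.norm(a-b))
o=(225,145)
R=[f(p,o,.45,u,76) for u in [(202,35),(342,172),(190,318),(50,192)]]
print('rack top',np.mean(R,0),[ (np.arctan2(*(R[i]-R[(i+1)%4])[1::-1]),np.linalg.norm(R[i]-R[(i+1)%4])) for i in range(4)])
th=0.346
for nm,pos in [('rack',[578,-309,180]),('plug',[537,25.5,180]),('tray',[585,293,180]),('tur',[587.5,0,61])]:
  for k in np.arange(-3,3.2,.5236):
    s=solve_ik(pos,down(k)); print(nm,round(k,2),None if s is None else round(float(s[5]),2), end='; ')
  print()
E
```

```text
slot [554.3  27.5  50. ] [522.4  20.5  50. ] ctr [538.4  24.   50. ] 0.21480400257560492 32.63396774547087
handle [ 598.7 -314.1  116. ] [ 555.9 -303.6  116. ] [ 577.3 -308.9  116. ] -0.24029038519884527 44.04947994930326
rack top [ 575.54163607 -309.81558733   76.        ] [(np.float64(1.2629256254230505), np.float64(69.67991077409062)), (np.float64(-0.3194976772530154), np.float64(78.20452368600631)), (np.float64(-1.8832511307952255), np.float64(70.19722778656767)), (np.float64(2.8154152172881854), np.float64(77.8904990873991))]
rack -3.0 2.33; rack -2.48 1.8; rack -1.95 1.28; rack -1.43 0.75; rack -0.91 0.23; rack -0.38 -0.29; rack 0.14 -0.82; rack 0.67 -1.34; rack 1.19 -1.86; rack 1.71 -2.39; rack 2.24 -2.91; rack 2.76 2.85; 
plug -3.0 2.82; plug -2.48 2.3; plug -1.95 1.78; plug -1.43 1.25; plug -0.91 0.73; plug -0.38 0.2; plug 0.14 -0.32; plug 0.67 -0.84; plug 1.19 -1.37; plug 1.71 -1.89; plug 2.24 -2.41; plug 2.76 -2.94; 
tray -3.0 None; tray -2.48 2.76; tray -1.95 2.23; tray -1.43 1.71; tray -0.91 1.19; tray -0.38 0.66; tray 0.14 0.14; tray 0.67 -0.39; tray 1.19 -0.91; tray 1.71 -1.43; tray 2.24 -1.96; tray 2.76 -2.48; 
tur -3.0 2.79; tur -2.48 2.27; tur -1.95 1.75; tur -1.43 1.22; tur -0.91 0.7; tur -0.38 0.18; tur 0.14 -0.35; tur 0.67 -0.87; tur 1.19 -1.39; tur 1.71 -1.92; tur 2.24 -2.44; tur 2.76 -2.97;
```

```bash
python3 - <<'E'
from h import *
g=[576.7,-309.4]
bot.move_to([*g,150],down(-1.85))
print(bot.move_straight([*g,87],velocity=80,until_force=15), telemetry.get_position())
close_gripper(60); print(telemetry.get_opening(),telemetry.get_ft_force())
print(bot.move_straight([*g,172],velocity=90,until_force=25),telemetry.get_ft_force(),telemetry.get_position(),telemetry.get_opening())
bot.move_straight([*g,200])
bot.move_to([538,24.5,200],down(-1.356))
bot.move_straight([538,24.5,150])
p=camera('wrist'); save(p,'w5'); s=camera('scene')
o=telemetry.get_position(); 
for n,a in (('wrist',p),('scene',s)):
    print(n,'pred foot',proj(a,[[o[0],o[1],o[2]-79]]),'plug',proj(a,[[538,24.5,50]])); look(a,[('puller',71),('plug_top',50),('puller_handle',167)])
u,v=proj(s,[538,24,80])[0].astype(int)
A=p['image'][100:400,170:470,::-1]; B=s['image'][v-60:v+60,u-60:u+60,::-1]; print(u,v)
cv2.imwrite('pics/c2.png',np.hstack([cv2.resize(x,(400,400),interpolation=cv2.INTER_CUBIC) for x in (A,B)])); print(telemetry.get_t())
E
```

```text
False [ 577.09850589 -309.71728408   87.63759554]
12.928726364573105 [0.78221768 0.74203163 1.76356371]
False [ 0.05058284 -0.00499883 -1.34768524] [ 576.21800512 -309.04285668  170.95406522] 12.932084882767526
wrist pred foot [[309.46852813 256.1503283 ]] plug [[308.37681277 247.8984613 ]]
puller 0.58 [308.9 257.2] [538.   24.1  71. ]
plug_top 0.97 [308.8 248.6] [537.6  24.1  50. ]
puller_handle 0.87 [310.7 336.2] [536.7  22.8 167. ]
puller_handle 0.48 [308.8 248.8] [569.4  30.6 167. ]
scene pred foot [[339.09489189 225.89109697]] plug [[338.59879116 233.65679745]]
puller 0.88 [155.6 336.7] [ 627.2 -426.3   71. ]
puller 0.59 [155.4 297.2] [ 533.8 -394.    71. ]
plug_top 0.56 [336.  231.3] [527.4  24.9  50. ]
puller_handle 0.84 [150.9 271.6] [ 577.5 -398.2  167. ]
puller_handle 0.72 [147.6 308.1] [ 657.8 -430.7  167. ]
338 222
12.5
```

View pics/c2.png

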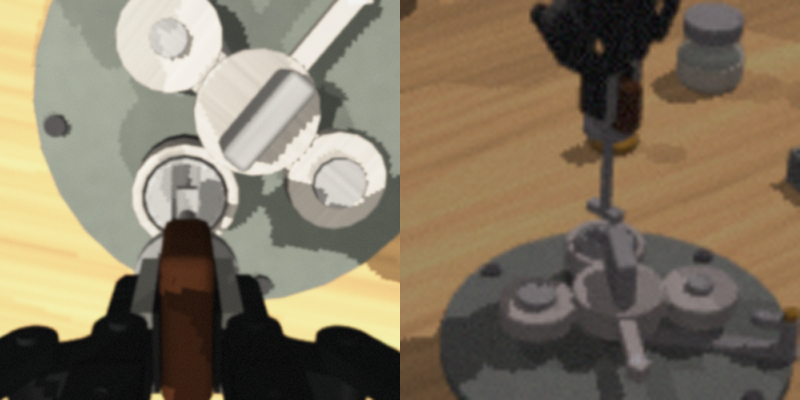

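The puller hangs upright over the plug, and the slot runs in line with the handle in the wrist view. Next is insertion with a force stop.

```bash
python3 - <<'E'
from h import *
r=bot.move_straight([538,24.3,114],velocity=40,until_force=6)
print(r,telemetry.get_position(),telemetry.get_ft_force(),telemetry.get_wrist_torque())
p=camera('wrist'); save(p,'w6'); print(telemetry.get_t())
if not r:
    for k in (1,2,3):
        bot.move_to([538,24.3,114],down(-1.356+k*np.pi/6)); print(telemetry.get_ft_force().round(1),telemetry.get_wrist_torque().round(2),telemetry.get_opening())
    r=bot.move_straight([538,24.3,124],velocity=40,until_force=20)
    print(r,telemetry.get_position(),telemetry.get_ft_force()); print(telemetry.get_t())
    s=camera('scene');save(s,'s6')
E
```

```text
False [538.28575125  24.2549702  114.33045321] [-0.08856048 -0.38189057 -1.42285371] [ 0.00173918  0.01121322 -0.05254545]
13.6
[-0.   0.5 -1.4] [-0.01 -0.03  0.02] 12.937116028285956
[-0.3 -0.6 -0.7] [ 0.02  0.05 -0.02] 13.174127727444187
[-0.3  0.5 -1.5] [-0.03 -0.04 -0.02] 13.49266498307183
False [538.015969    24.30178793 124.13210962] [-0.04559824 -0.80566315 -3.70614803]
15.7
```

The force changed by −2.3 N, which matches the plug's weight, so it is hooked. Next: draw it out, carry it to the tray, lower it to contact, turn the puller back so it leans little, and release.

```bash
python3 - <<'E'
from h import *
bot.move_straight([538,24.3,205],velocity=100)
print(telemetry.get_ft_force().round(2))
T=[584,294]
bot.move_straight([*T,205],velocity=220)
p=camera('wrist');save(p,'w7'); s=camera('scene'); save(s,'s7')
print(telemetry.get_ft_force().round(2)); look(s,[('tray',0),('plug',106)])
bot.move_straight([*T,118],velocity=120)
r=bot.move_straight([*T,104],velocity=25,until_force=1.5); z=telemetry.get_position()[2]
print(r,z,telemetry.get_ft_force().round(2))
bot.move_straight([*T,z-3],velocity=25); print(telemetry.get_ft_force().round(2))
for k in (1,2,3): bot.move_to([*T,z-3],down(0.215-k*np.pi/6))
r=bot.move_straight([*T,z-9],velocity=25,until_force=3)
print(r,telemetry.get_position(),telemetry.get_ft_force().round(2),telemetry.get_opening(),telemetry.get_t())
s2=camera('scene')
c=lambda s:cv2.resize(s['image'][100:280,350:530,::-1],(400,400))
cv2.imwrite('pics/c3.png',np.hstack([c(s),c(s2)]))
E
```

```text
[-0.32  0.05 -4.79]
[ 0.72  0.32 -4.12]
tray 0.72 [435.7 222.8] [582.1 298.7   0. ]
tray 0.49 [213.4 316.2] [ 569.8 -303.2    0. ]
plug 0.74 [443.9 188.3] [589.5 294.9 106. ]
True 103.26786754879802 [-0.27 -0.09 -1.31]
[-0.5  -0.24 -0.23]
True [584.65335414 294.19210857 100.19499526] [-0.92 -0.35  4.24] 13.193385899640617 21.8833
```

View pics/c3.png

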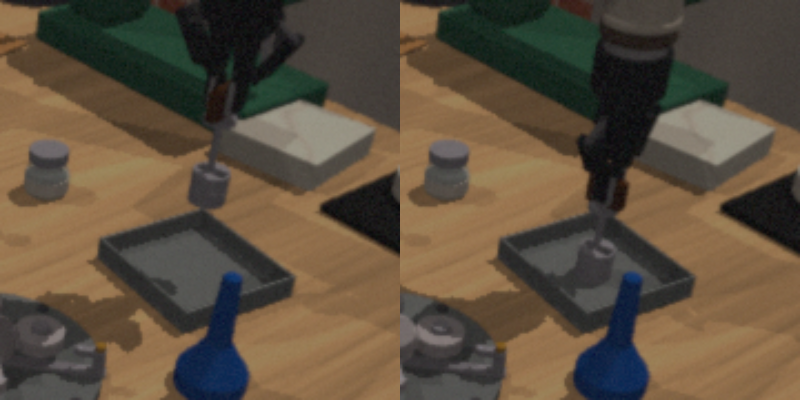

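The plug hung upright and now stands on the tray floor. Contact came at TCP z = 100.2, against 100.6 predicted for the foot on the cavity floor. I'll release it and then look at the turret.

```bash
python3 - <<'E'
from h import *
bot.move_straight([584.5,294.2,101],velocity=20)
ungrasp(); bot.sleep(.2)
bot.move_straight([584.5,294.2,200],velocity=150)
p=camera('wrist')
bot.move_to([575,12,230],down(-1.12)); 
q=camera('wrist'); save(q,'w8')
look(q,[('turret_grip',73),('nose_tip',43),('pointer_tip',43),('stand',0)]); axis(q,'stand',14)
s=camera('scene'); look(s,[('plug',4),('puller_handle',117)])
c=lambda s:cv2.resize(s['image'][100:280,350:530,::-1],(400,300))
cv2.imwrite('pics/c4.png',np.hstack([np.vstack([c(s),cv2.resize(p['image'][:,:,::-1],(400,300))]),cv2.resize(q['image'][20:320,200:400,::-1],(400,600),interpolation=cv2.INTER_CUBIC)]))
print(telemetry.get_t())
import pickle; pickle.dump(q,open('q8.pkl','wb'))
E
```

```text
turret_grip 0.94 [327.9 226.1] [583.5   0.8  73. ]
turret_grip 0.73 [119.6 318. ] [430.5 128.2  73. ]
nose_tip 0.68 [404.2 163.1] [655.9 -37.3  43. ]
stand 0.91 [328.5 207. ] [588.4  -1.1   0. ]
stand 0.66 [569.7 341.5] [ 572.  -313.2    0. ]
tr stand 0.7 [327.6, 197.6] c 586.2 -0.5 size 234.3 234.9 long ang 3.005
plug 0.71 [435.4 225.7] [594.4 284.2   4. ]
puller_handle 0.85 [442.  181.1] [575.3 300.6 117. ]
puller_handle 0.77 [144.9 306.1] [ 596.4 -424.9  117. ]
25.4917
```

View pics/c4.png

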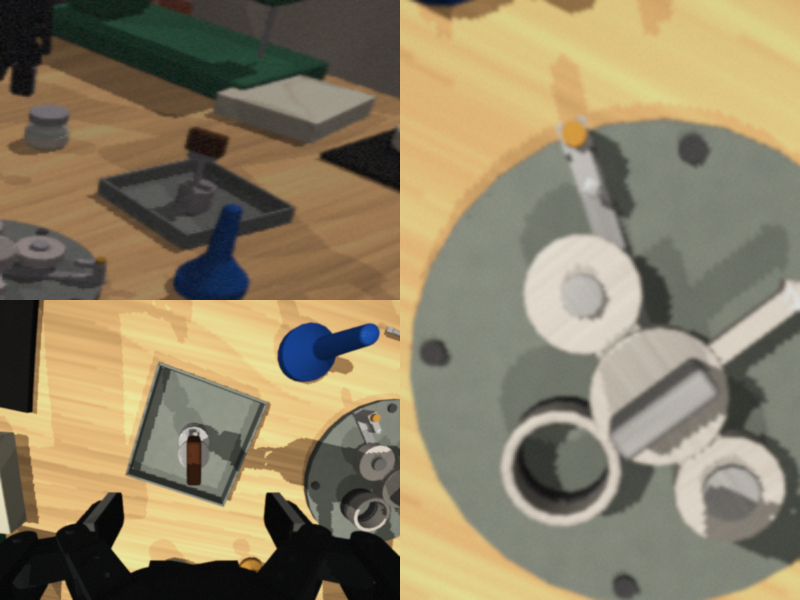

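The plug stands in the tray with the puller upright in it. The turret ring is empty, and the pointer is at about (575–590,130–185) in the crop. Now I'll measure the pointer's azimuth and turn the turret.

```bash
python3 - <<'E'
from h import *
import pickle; q=pickle.load(open('q8.pkl','rb'))
ax=np.array([586.3,0])
for n,c,z in [('tip?',(590,185),43),('blocktop',(575,133),52),('nose',(797,290),43),('hub',(660,395),52),('bar',(668,400),87)]:
    w=atz(q,(200+(c[0]-400)/2,20+c[1]/2),z)[:2]; d=w-ax; print(n,w.round(1),np.hypot(*d).round(1),np.arctan2(d[1],d[0]).round(3))
a0=-0.487; J=a0+np.pi/2-np.pi
bot.move_to([*ax,120],down(J))
print(bot.move_straight([*ax,61],velocity=80,until_force=15))
close_gripper(40); print(telemetry.get_opening(),telemetry.get_ft_force().round(1),telemetry.get_wrist_torque().round(2))
for k in range(1,6):
    bot.move_to([*ax,61],down(J+0.24*k)); print(telemetry.get_ft_force().round(1),telemetry.get_wrist_torque().round(2),telemetry.get_position().round(1))
ungrasp(); 
bot.move_straight([*ax,150],velocity=150)
c=np.array([575,12.]); bot.move_to([*c,230],down(-1.12))
q=camera('wrist'); save(q,'w9'); look(q,[('turret_grip',73),('nose_tip',43),('pointer_tip',43)])
t=camera('top');look(t,[('turret_grip',73),('nose_tip',43),('pointer_tip',43)])
u,v=proj(q,[635,45,43])[0].astype(int); print(u,v); v0=max(v-75,0)
cv2.imwrite('pics/c5.png',cv2.resize(q['image'][v0:v0+150,u-100:u+100,::-1],(800,600),interpolation=cv2.INTER_CUBIC)); print(u-100,v0,telemetry.get_t())
pickle.dump(q,open('q9.pkl','wb'))
E
```

```text
tip? [652.2  63.9] 91.8 0.771
blocktop [666.9  77.1] 111.5 0.763
nose [652.4 -33.7] 74.1 -0.471
hub [ 5.874e+02 -3.000e-01] 1.2 -0.269
bar [592.3   0.7] 6.0 0.109
False
13.128962417507996 [0.2 2.7 1.3] [ 0.3  -0.09 -0.04]
[0.1 2.8 1.7] [ 0.41 -0.03  0.05] [5.865e+02 3.000e-01 6.130e+01]
[0.6 4.  3. ] [0.5  0.01 0.07] [5.865e+02 2.000e-01 6.120e+01]
[-0.   4.2  3.1] [ 0.54 -0.05  0.1 ] [5.865e+02 1.000e-01 6.120e+01]
[-0.6  4.3  4.3] [ 0.55 -0.01  0.1 ] [5.865e+02 1.000e-01 6.130e+01]
[0.7 3.5 5.4] [ 0.61 -0.1   0.06] [586.5   0.   61.2]
turret_grip 0.71 [331.2 223.1] [587.1  -1.4  73. ]
turret_grip 0.4 [574.9 154.7] [ 720.8 -149.7   73. ]
nose_tip 0.79 [304.  125.2] [646.6  52.1  43. ]
pointer_tip 0.77 [293.4 117.2] [648.5  62.7  43. ]
turret_grip 0.71 [293.  241.3] [589.5   3.1  73. ]
305 141
205 66 31.8833
```

View pics/c5.png

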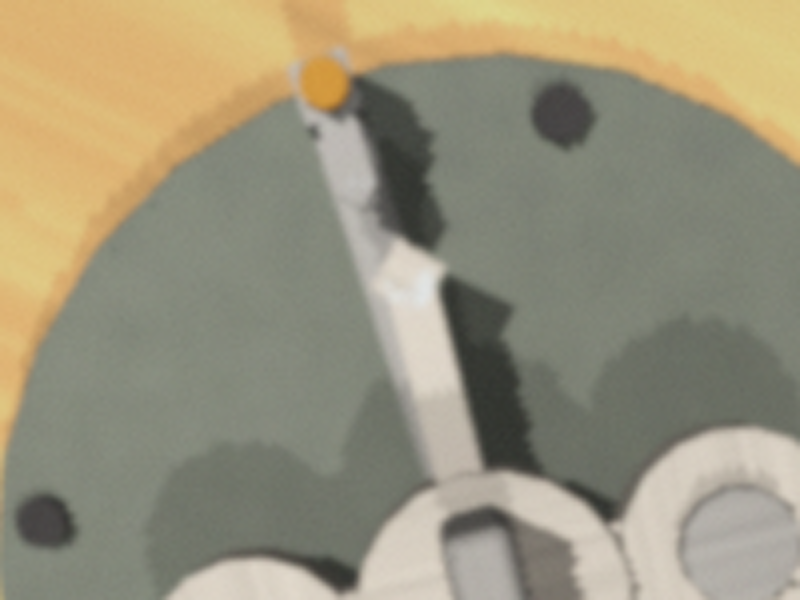

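The nose tip is at (400,238) and the pointer tip at about (364,203), its block at (325,83). The nose is slightly clockwise of the pointer. I'll compute the remaining angle from these pixels.

```bash
python3 - <<'E'
from h import *
import pickle; q=pickle.load(open('q9.pkl','rb'))
f=lambda c,z: atz(q,(205+c[0]/4,66+c[1]/4),z)[:2]
ax=np.array([586.8,0])
for n,c,z in [('tip',(364,203),43),('block',(325,80),52),('block2',(323,95),52),('nose',(400,238),43),('nL',(375,285),43),('nR',(447,268),43),('nb',(430,392),43)]:
    w=f(c,z);d=w-ax;print(n,w.round(1),np.hypot(*d).round(1),np.arctan2(d[1],d[0]).round(3))
g=q['image'][66+8:66+75,205+65:205+120]
cl=cv2.resize(g[:,:,::-1],None,fx=9,fy=9,interpolation=cv2.INTER_CUBIC); cl=cv2.convertScaleAbs(cl,alpha=1.3)
# overlay the radial lines at 43 mm for some azimuths
for a,col in [(.713,(0,255,0)),(.765,(0,0,255))]:
    P=(proj(q,[[*(ax+r*np.array([np.cos(a),np.sin(a)])),43] for r in (79,87,106)])-[270,74]+.5)*9
    for x in P: cv2.circle(cl,tuple(int(i) for i in x),3,col,-1)
cv2.imwrite('pics/c6.png',cl); print(cl.shape)
E
```

```text
tip [649.8  60.9] 87.6 0.769
block [667.1  77.4] 111.5 0.767
block2 [664.4  76.5] 109.0 0.779
nose [646.7  51.2] 78.8 0.707
nL [635.9  51.8] 71.4 0.812
nR [645.6  39.8] 71.0 0.595
nb [621.1  31.8] 46.8 0.747
(603, 495, 3)
```

View pics/c6.png

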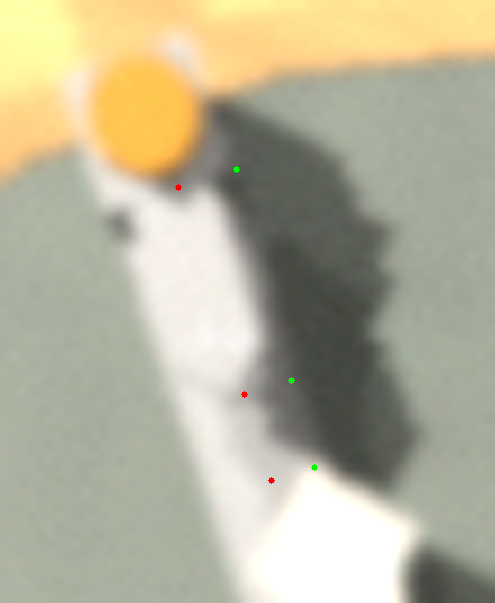

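```bash
python3 - <<'E'
from h import *
import pickle
ax=[586.5,0]; J=.713-np.pi/2
bot.move_to([*ax,120],down(J)); bot.move_straight([*ax,61],velocity=100,until_force=15)
close_gripper(40); bot.move_to([*ax,61],down(J+.06)); bot.sleep(.2)
print(telemetry.get_ft_force().round(1)); ungrasp()
bot.move_straight([*ax,150],velocity=150)
# upright view from nearly above the tips, camera close
bot.move_to([575,15,170],down(-1.12))
q=camera('wrist'); save(q,'w10'); pickle.dump(q,open('q10.pkl','wb'))
look(q,[('turret_grip',73),('nose_tip',43),('pointer_tip',43)])
u,v=proj(q,[648,58,43])[0].astype(int); u0=u-50;v0=max(v-35,0); print(u0,v0)
cl=cv2.resize(q['image'][v0:v0+75,u0:u0+100,::-1],(800,600),interpolation=cv2.INTER_CUBIC); cl=cv2.convertScaleAbs(cl,alpha=.8)
for r in (0,79,87,106): 
    x=(proj(q,[586.8+r*np.cos(.773),r*np.sin(.773),43])[0]-[u0,v0]+.5)*8; cv2.circle(cl,tuple(int(i) for i in x),3,(0,0,255),-1)
cv2.imwrite('pics/c7.png',cl); print(telemetry.get_t())
E
```

```text
[-2.1  0.7  4.7]
turret_grip 0.95 [335.7 244.1] [585.    1.4  73. ]
nose_tip 0.74 [301.8 125.5] [642.7  54.5  43. ]
pointer_tip 0.71 [296.9 114.1] [647.9  60.6  43. ]
250 80
36.3
```

View pics/c7.png

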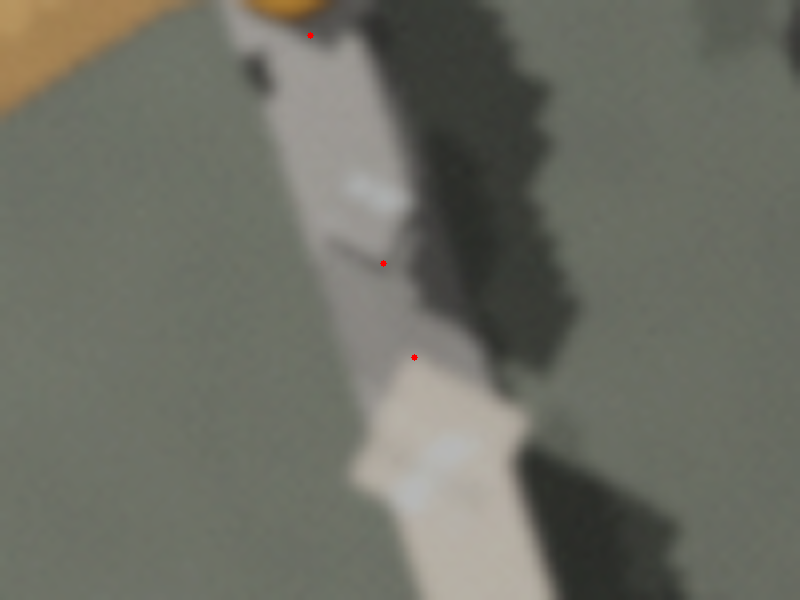

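The nose tip (413,360) and pointer tip (385,265) both lie on the 0.773 rad radial line through the axis, and both centre lines run along it. I'll do one last check of the tray and bystanders, then hand in.

```bash
python3 - <<'E'
from h import *
bot.move_straight([575,15,260],velocity=150)
t=camera('top'); save(t,'top_end'); s=camera('scene')
look(s,[('plug',4),('puller_handle',117),('pointer_tip',43),('nose_tip',43)])
a=cv2.imread('pics/scene0.png'); save(s,'scene_end'); b=cv2.imread('pics/scene_end.png')
for n in ('setter','applicator','eyelet_jar','glue_pot','hammer','screwdriver','thread_cone'):
    print(n,[np.round(r['uv']) for r in place_of(s,n)[:1]])
print(telemetry.get_t())
cv2.imwrite('pics/c8.png',b)
E
```

```text
plug 0.67 [436.6 222.1] [584.9 298.2   4. ]
puller_handle 0.85 [146.7 306.8] [ 599.7 -422.9  117. ]
puller_handle 0.67 [441.  184.5] [585.4 286.9 117. ]
pointer_tip 0.81 [383.1 254.4] [644.7  65.8  43. ]
pointer_tip 0.49 [343.3 241.3] [559.6  22.   43. ]
nose_tip 0.78 [379.1 256.5] [645.4  53.9  43. ]
setter [array([442., 273.])]
applicator [array([443., 274.])]
eyelet_jar [array([369., 186.])]
glue_pot [array([309., 348.])]
hammer [array([214., 249.])]
screwdriver [array([388., 321.])]
thread_cone [array([175., 379.])]
37.7
```

View pics/c8.png

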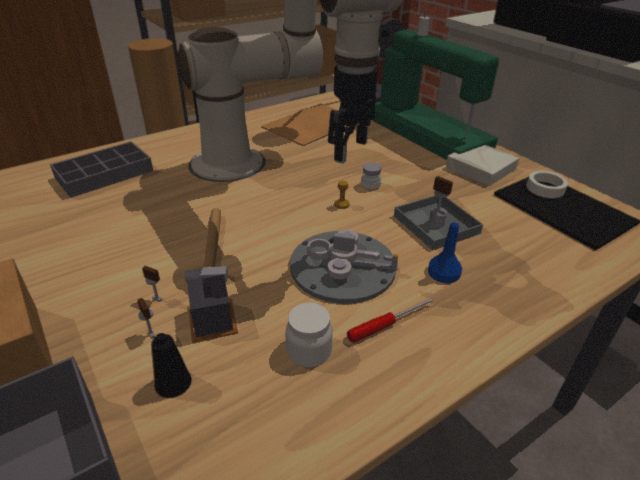

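The plug and puller stand in the tray at (437,205), and the nose at (378,257) faces the pointer. The bystanders are where they were, and the gripper is clear.

```bash
python3 -c "
from h import *
ticket.close_job(); print(telemetry.get_t())"
```

```text
the job is handed in; nothing more can be done
the job is handed in; nothing more can be done
```

I drew the lock plug with the rack puller, set it down in the tray and turned the turret nose to the set pointer. I handed the job in at about 38 s, and no verdict was reported.

- **Plug:** The wrist force changed by about 2.3 N on lifting, which matches the plug's weight. I lowered it to contact with the tray floor, turned the puller back a quarter turn and let go. The last picture shows the plug standing in the tray with the puller upright in it.
- **Turret:** I turned it from about −0.49 to 0.77 rad in the world frame, using the grip bar, in two grips. In the close view the nose tip and pointer tip lay on one radial line to within about 1–2°.
- **Other things:** The last scene view shows the pointer and the bystanders where they were, and the gripper touching nothing.
- **Disagreements:** In the last close view the network put the nose tip about 4 mm off from my own pixel reading, so I trusted the picture. In the last scene view it also reported the setter at the applicator's position, but the picture shows the setter unmoved.

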